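# Check the stop button of the potter's wheel

## Robot

A 6-joint arm with a two-finger parallel gripper is mounted at the origin on the work surface. World frame = base frame: x ahead of the robot, y to its left, z up, the work surface at z = 0. Lengths are in m, angles in rad, forces in N, time in s.
With the tool pointing down it reaches from about 0.25 to 0.8 m from the base axis. Payload 8.5 kg.
Tool frame: the origin (TCP) lies on the mounting face of the last link; the fingertips stand 173 mm ahead of it and the grasp point (between the pads) lies 155 mm ahead of it (grip_point_offset is the distance from the TCP to the grasp point, in m); y points along the fingers, x is the direction in which the jaws open and shut, and the axes are right-handed (so a half turn about y gives the same grasp; the last joint's range is limited). The gripper opens to 85 mm and grips with 20 to 120 N. Pads are 22 mm wide; open, the fingers measure 114 mm over their backs; the gripper's body (76 mm by 85 mm) begins 54 mm behind the grasp point. The pads swing forward as they close: fully open they stand 13 mm farther back than shut.
Start: joints at [1.193, 0.238, -0.013, 1.319, 0, 1.571], TCP at [0.194, 0.488, 0.405] pointing down, gripper open.
Joint ranges: [-2.66, 2.66], [-1.03, 1.9], [-1.14, 1.46], [-1.82, 2.27], [-1.45, 1.34], [-3.14, 3.14]. Speed limits (rad/s): [2.22, 2.22, 2.79, 3.14, 3.14, 3.14].

## Interface

Orientations are given as a unit quaternion [w, x, y, z].
In Python, from workcell import * gives the robot as it stands. Calls block until the motion is done:
- move_ptp(position, orientation): joint-space move of the TCP to a pose.
- move_linear(position, feed=0.15, ori=None, f_stop=None): straight line of the TCP; ori=None keeps the orientation; feed is the mean speed in m/s. With f_stop (N) it stops when the force on the tool has changed by that much, and returns True; else False.
- movej(angles): joint-space move.
- move_gripper(opening, strength=None): finger opening in m; strength is the grip in N (None keeps the last); returns when the fingers have stopped.
- sleep(seconds).
- inverse_kinematics(position, orientation): joint angles nearest the present ones, or None.
- get_state(): the state.
- snapshot(name): name is "side" or "top" or "wrist"; returns the picture (400x640x3 uint8, red, green, blue); there is no depth.
- camera_model(name): a dict with "fx", "fy", "cx", "cy" (pixels), "rvec" (rotation vector, rad) and "tvec" (3), from world to camera coordinates, as OpenCV has them; the wrist camera has in their place "T_tool_cam" (4x4, takes a point from camera to tool coordinates, whose origin is the TCP and whose axes are the tool frame's). Camera axes: x right, y down, z forward; pixel columns grow to the right and rows downward; lengths in m; the calibration is good to about 2 mm. The wrist camera is an equidistant fisheye: a pixel r from the principal point sees the ray r / f radians off the axis. A picture is of the moment at which its call begins: read the wrist's pose just before it. camera_model takes no time and is no camera call.
A pose or a line that the arm cannot do raises PlanningError and nothing moves.
- job_done(): hands the job in, once; it reports no verdict.
Trained networks look in the newest picture that a camera, given by its name, has taken for a name from the list of things; names that differ only in an ending like _2 or _b are one class to them, and where a whole thing is asked for, a point or a joint stands for the part that bears it (a point fixed in the world has none). Each returns a list of dicts, best first, with "score" (0 to 1); they miss things now and then, are a little off and sometimes report something else, mostly with a low value. They report only what shows in the picture. A call takes as long as a camera call.
- find_in(label, camera): "centre" ([x, y, z] in m, in the coordinates of the camera as it stood for that picture, good to about 4 mm: the middle of the surface that is visible of it).
- trace(label, camera): "mask" (400x640 bool, what is visible of it).
The state is a dict: "t": time; "joint_positions": joint angles; "qd": joint speeds; "joint_torque": joint torques, N m; "tcp_pos": TCP position; "tcp_rot": TCP orientation; "ft_force": force on the tool from outside, world axes, zero at the start; "ft_torque": the same for the moment, N m; "opening": finger opening in m.
Only numpy, scipy, OpenCV 4.12 (cv2) and the standard library are available. Lean on these libraries where they do the work, as an engineer would, in place of code of your own. Each camera call takes 0.05 s, during which the arm holds its last target.

## Task

Do the morning check of the potter's wheel's stop button: with closed fingertips press the winged mushroom button gently in until it latches and stays in when you let go, then twist it clockwise (seen from above) by pushing a wing sideways until the latch lets go, and let it come fully out and turn back by itself. Touch only: pinch and lift nothing, do not press hard. Leave the flat start button, the speed dial and the pots beside the panel as they are.

Things in the scene. Friction and masses are not known exactly. Their poses are not given: they have to be found in the camera images.
- panel: Grey metal control box screwed to the bench, 160 (its x) x 300 (its y) x 60 high mm. Origin: centre of its underside, z up. On its flat top: winged mushroom stop button at panel (0, -70) mm on a metal collar 72 mm wide, 6 high; flat round start button (28 mm wide, 22 high) at (35, 55); bar-shaped speed dial (40 mm wide, 44 high) at (-20, 108).
- stop_top (a point): Top centre of the mushroom head, on its turning axis; moves and turns with the head. z up; x along its two wings, one to +x, one to -x (at rest the panel's x). Domed head 62 mm wide, its underside 24 mm below this point, which is 106 mm above the bench with the button out, 98 mm latched in.
- wing_end (a point): Middle of the outer end of the +x wing, 54 mm from the turning axis; axes as stop_top. Each of the two wings is a level bar 11 mm thick (along y) and 18 mm high, free of the round head from 32 to 54 mm from the axis; its top is 4 mm and its underside 22 mm below stop_top. For clockwise push the +x wing on its +y side.
- stop_plunger (a joint): How far the mushroom is pressed straight down, m: 0 fully out, latches when pressed past 0.0082 (with the head not turned) and then rests near 0.008 when let go; end stop at 0.012. Sprung: 3 N to start, a peak of about 7 N some 4 mm in, then 5 to 7 N up to the end stop.
- stop_head (a joint): Turn of the mushroom head about the vertical, rad, growing clockwise seen from above: 0 at rest, end stop at 1.0, and it cannot turn the other way. Sprung back to 0 (about 0.03 Nm at 0, 0.07 Nm at 0.5). When latched in, turning past about 0.5 frees the latch: the head pops up 8 mm by its spring and, let go, turns back to 0.
- start (a joint): Travel of the flat start button, m: 0 out, 0.006 fully pressed. To be left alone.
- dial_end (a point): End of the pointer on top of the speed dial, 19 mm from the dial's axis and 44 mm above the panel's top. To be left alone.
- cup: Loose terracotta cup, 72 mm wide, 85 mm high, beside the panel; origin at the centre of its underside. To be left alone.
- bowl: Loose white bowl, 100 mm wide, 50 mm high, beside the panel; origin at the centre of its underside. To be left alone.
- jar: Loose blue lidded glaze jar, 60 mm wide, 90 mm high, beside the panel; origin at the centre of its underside. To be left alone.

How it is judged:
By the outcome, as a careful person would: the job done as asked, in the order asked, and still so for the second after the job is handed in, with the robot touching nothing.
It also fails if it takes over 48 s, if anything falls off the work surface, if the arm or the gripper's body presses on something with over 40 N, if the wrist force passes 120 N, or if a joint passes its speed limit or range.

## Working session

There is one attempt and no reset: what is moved stays moved. The work goes in short steps, each a Python script; the robot and the scene stay as the last script left them, time stands still between calls to the robot, and variables do not carry over. Pictures are saved under pics/ and viewed, and the job is handed in when it is done.

```bash
mkdir -p pics; ls
cat > h.py <<'E'
from workcell import *
import numpy as np, cv2
from scipy.spatial.transform import Rotation as R
def save(n,im): cv2.imwrite('pics/'+n+'.png',cv2.cvtColor(im,cv2.COLOR_RGB2BGR))
def c2w(cam,p):
    m=camera_model(cam)
    return R.from_rotvec(np.array(m['rvec']).ravel()).inv().apply(np.array(p)-np.array(m['tvec']).ravel())
def px(cam,p):
    m=camera_model(cam)
    K=np.array([[m['fx'],0,m['cx']],[0,m['fy'],m['cy']],[0,0,1]],float)
    return cv2.projectPoints(np.array(p,float).reshape(-1,3),np.array(m['rvec'],float),np.array(m['tvec'],float),K,None)[0].reshape(-1,2)
E
python3 - <<'E'
from h import *
s=get_state();print(s)
for c in('top','side'):
    save(c+'0',snapshot(c))
    m=camera_model(c); print(c,m)
    for l in('panel','stop_top','wing_end','start','dial_end','cup','bowl','jar'):
        print(c,l,[(np.round(c2w(c,d['centre']),4),round(d['score'],2)) for d in find_in(l,c)[:2]])
print(get_state()['t'])
E
```

```text
pics
{'t': 0.0, 'joint_positions': array([ 1.19298070e+00,  2.38798457e-01, -1.42340756e-02,  1.31918660e+00,
        3.12657074e-05,  1.57081610e+00]), 'qd': array([-0.0002787 , -0.00024585, -0.00066928,  0.00043916,  0.00136807,
       -0.00083509]), 'joint_torque': array([ 2.71068020e-04, -5.38783443e+01,  3.46432221e+01,  1.88239053e-02,
        4.26876028e-07, -1.39210235e-05]), 'tcp_pos': array([0.1936078 , 0.48783328, 0.40407602]), 'tcp_rot': array([-0.58472843,  0.5852753 ,  0.39678357, -0.39762832]), 'ft_force': array([ 0.898563  , -0.46752478,  0.00670774]), 'ft_torque': array([ 0.02371268,  0.02098583, -0.01692634]), 'opening': 0.08534202769954714}
top {'fx': 387.6910696028092, 'fy': 387.6910696028092, 'cx': 314.05003797198145, 'cy': 199.8805433316144, 'rvec': array([ 2.16970608, -2.2076198 ,  0.08121241]), 'tvec': array([0.1018391 , 0.59239409, 0.89998447])}
top panel [(array([0.5373, 0.0401, 0.0593]), 0.78)]
top stop_top [(array([ 0.5231, -0.0291,  0.1042]), 0.96)]
top wing_end [(array([ 0.5236, -0.0294,  0.1047]), 0.68), (array([0.588 , 0.0835, 0.0814]), 0.68)]
top star
[... 216 characters left out ...]
0.2683, 0.0243]), 0.57)]
top jar [(array([ 0.4812, -0.1706,  0.0847]), 0.56)]
side {'fx': 387.9708048264298, 'fy': 387.9708048264298, 'cx': 317.84836551354493, 'cy': 194.534614058032, 'rvec': array([ 2.38921461, -0.3395445 ,  0.14126035]), 'tvec': array([-0.54865509,  0.26217815,  0.68387298])}
side panel [(array([ 0.5289, -0.0242,  0.0629]), 0.72)]
side stop_top [(array([ 0.5192, -0.037 ,  0.1054]), 0.87)]
side wing_end [(array([ 0.522 , -0.042 ,  0.1024]), 0.96)]
side start []
side dial_end [(array([0.5485, 0.137 , 0.0906]), 0.63)]
side cup [(array([0.6995, 0.0437, 0.0609]), 0.69)]
side bowl [(array([0.5866, 0.2784, 0.0353]), 0.67)]
side jar [(array([ 0.4749, -0.1966,  0.0926]), 0.89)]
0.9
```

View pics/top0.png

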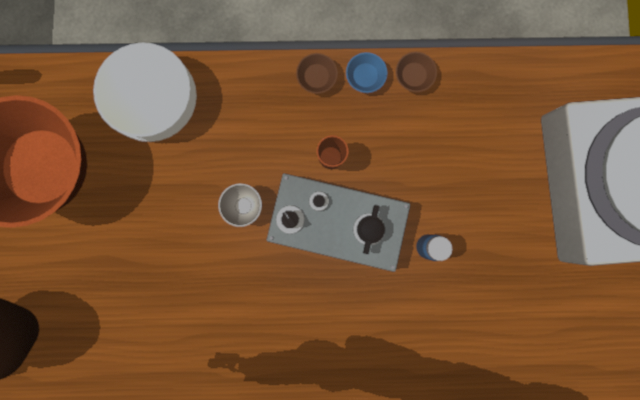

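View pics/side0.png

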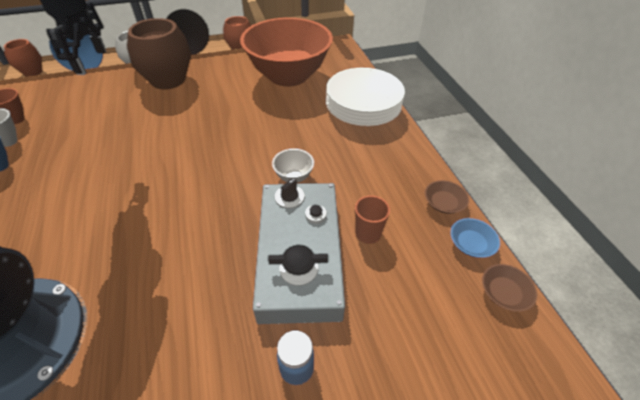

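The top view shows the panel with corners at about (285,175), (410,203), (397,270) and (268,241). The stop button is at (370,229) with its +x wing at (377,207). The cup is at (333,152), the jar at (436,248) and the bowl at (240,205). The side view agrees. Next I refine the panel pose from the masks.

```bash
cat >> h.py <<'E'
def bp(cam,uv,z):
    m=camera_model(cam); Rm=R.from_rotvec(np.array(m['rvec']).ravel())
    d=np.c_[(np.array(uv)[:,0]-m['cx'])/m['fx'],(np.array(uv)[:,1]-m['cy'])/m['fy'],np.ones(len(uv))]
    d=Rm.inv().apply(d); c=-Rm.inv().apply(np.array(m['tvec']).ravel())
    return c+d*((z-c[2])/d[:,2])[:,None]
E
python3 - <<'E'
from h import *
for c in('top','side'):
    im=snapshot(c)
    for l in ('stop_top','panel'):
        r=trace(l,c)
        if not r: continue
        k=r[0]['mask'].astype(np.uint8)
        v=im.copy(); v[k>0,0]=255
        save(f'm_{c}_{l}',v)
        ys,xs=np.nonzero(k); print(c,l,r[0]['score'],k.sum(),xs.min(),xs.max(),ys.min(),ys.max())
        np.save(f'm_{c}_{l}.npy',k)
        if l=='panel' and c=='top':
            cn=max(cv2.findContours(k,0,2)[0],key=cv2.contourArea)
            b=cv2.boxPoints(cv2.minAreaRect(cn)); print(b); w=bp(c,b,0.06); print(w, w.mean(0))
    y,x,w,h=0,0,0,0
    u=px(c,[0.522,-0.033,0.1])[0].astype(int)
    v=cv2.resize(im[u[1]-60:u[1]+60,u[0]-80:u[0]+80],(800,600),interpolation=cv2.INTER_CUBIC); print('crop orig',u-[80,60]); save('z_'+c,v)
E
```

```text
top stop_top 0.86 692 357 384 206 253
crop orig [292 169]
side stop_top 0.84 1024 268 327 245 274
side panel 0.58 11590 253 344 178 323
crop orig [216 197]
```

View pics/z_top.png

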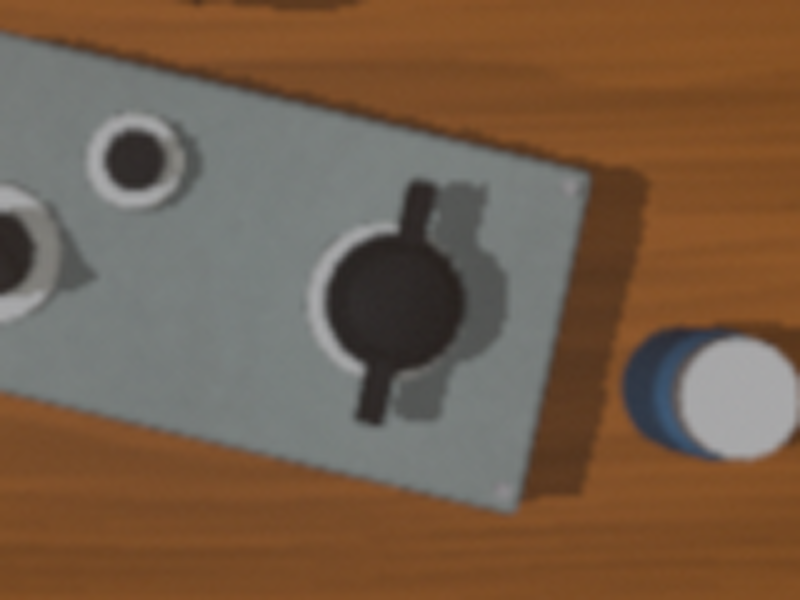

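View pics/z_side.png

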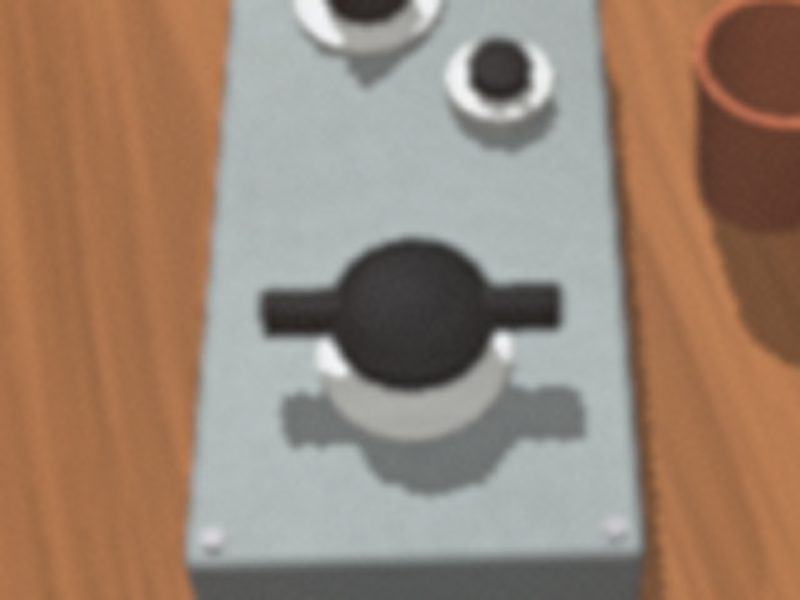

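Run:
```python
from h import *
from scipy.optimize import least_squares
z=.06
obs=[('top',(.08,-.15,z),(410,203.4)),('top',(-.08,-.15,z),(396,271.6)),('top',(.08,.15,z),(285,175)),('top',(-.08,.15,z),(268,241)),
('side',(-.08,-.15,z),(254,307.6)),('side',(.08,-.15,z),(344,307)),
('top',(.054,-.07,.1),(376.6,205.4)),('top',(-.054,-.07,.1),(365.8,254)),('top',(0,-.07,.086),(371.2,229.4)),
('side',(-.054,-.07,.093),(216+263/5,197+313/5)),('side',(.054,-.07,.093),(216+560/5,197+307/5))]
def f(p,ret=0):
    a=p[2];Rz=np.array([[np.cos(a),-np.sin(a),0],[np.sin(a),np.cos(a),0],[0,0,1]])
    return np.concatenate([px(c,Rz@np.array(q)+[p[0],p[1],0])[0]-o for c,q,o in obs])
r=least_squares(f,[.54,.04,-.21],loss='soft_l1');print(r.x);print(np.round(f(r.x).reshape(-1,2),1))
x,y,a=r.x;Rz=np.array([[np.cos(a),-np.sin(a)],[np.sin(a),np.cos(a)]])
for n,q in dict(stop=(0,-.07),wing=(.054,-.07),start=(.035,.055),dial=(-.02,.108)).items(): print(n,Rz@q+[x,y])
```

```text
[ 0.54068779  0.03672598 -0.24719665]
[[ 1.  -0.9]
 [-0.1  0.2]
 [-2.5 -2.4]
 [-2.   0.2]
 [-2.6  2.9]
 [ 0.5  0.5]
 [ 0.5 -0.8]
 [ 0.4 -0.5]
 [-0.5 -0.5]
 [-1.4  0. ]
 [-0.6 -0.5]]
stop [ 0.52355972 -0.03114617]
wing [ 0.57591823 -0.04435926]
start [0.58808164 0.08149006]
dial [0.54772192 0.14633675]
```

```bash
cat >> h.py <<'E'
A=-0.235; STOP=np.array([0.5235,-0.0305])
def Rz2(a): return np.array([[np.cos(a),-np.sin(a)],[np.sin(a),np.cos(a)]])
def q0(): return np.roll(R.from_quat(np.roll(get_state()['tcp_rot'],-1)).as_quat(),1)
def ori(a,flip=1):
    # tool y down?; tool x along +-panel y rotated by a (yaw)
    x=flip*np.array([-np.sin(a),np.cos(a),0]); return x
E
python3 - <<'E'
from h import *
q=get_state()['tcp_rot']; print(R.from_quat(np.roll(q,-1)).as_matrix().round(3))
print(camera_model('wrist'))
E
```

```text
[[ 0.369 -0.    -0.929]
 [ 0.929 -0.     0.369]
 [-0.    -1.     0.   ]]
{'fx': 309.70691628693146, 'fy': 309.70691628693146, 'cx': 319.3795838979492, 'cy': 197.90162016556255, 'T_tool_cam': array([[ 9.99997472e-01, -1.92971035e-03, -1.15456029e-03,
         1.00077848e-03],
       [ 5.60116799e-04, -2.83501236e-01,  9.58971707e-01,
         3.07583371e-02],
       [-2.17785690e-03, -9.58969929e-01, -2.83499439e-01,
         7.16416165e-02],
       [ 0.00000000e+00,  0.00000000e+00,  0.00000000e+00,
         1.00000000e+00]])}
```

```bash
cat >> h.py <<'E'
def ori(a):
    x=np.array([-np.sin(a),np.cos(a),0]); y=np.array([0,0,-1.]); z=np.cross(x,y)
    return np.roll(R.from_matrix(np.c_[x,y,z]).as_quat(),1)
def w2(cam='wrist',p=None,st=None):
    T=np.array(camera_model('wrist')['T_tool_cam']); Rt=R.from_quat(np.roll(st['tcp_rot'],-1))
    return Rt.apply(T[:3,:3]@np.array(p)+T[:3,3])+st['tcp_pos']
TIP=.173
E
python3 - <<'E'
from h import *
move_gripper(0.0,20)
move_ptp([*STOP,TIP+.186],ori(A)); sleep(.2)
s=get_state(); im=snapshot('wrist'); save('w1',im); save('s1',snapshot('side'))
print(s['t'],s['tcp_pos'],s['ft_force'],s['opening'],s['joint_positions'].round(2))
for l in('stop_top','wing_end','dial_end','start','panel'):
    print(l,[(w2(p=d['centre'],st=s).round(4),round(d['score'],2)) for d in find_in(l,'wrist')[:2]])
r=trace('stop_top','wrist')
if r: v=im.copy(); v[r[0]['mask'],0]=255; save('w1m',v)
E
```

```text
4.3667 [ 0.52353368 -0.02988586  0.35907478] [-0.42965397  0.32304843 -0.69949963] 0.00018908967903185882 [-0.06  0.26 -0.11  1.21  0.    0.18]
stop_top [(array([ 0.5181, -0.0243,  0.1049]), 0.86)]
wing_end [(array([ 0.52  , -0.0275,  0.1018]), 0.96), (array([0.5439, 0.1449, 0.091 ]), 0.51)]
dial_end [(array([0.5413, 0.1429, 0.0914]), 0.89)]
start [(array([0.5869, 0.0788, 0.0821]), 0.64)]
panel [(array([0.5229, 0.022 , 0.0605]), 0.96), (array([ 0.5111, -0.0263,  0.1012]), 0.65)]
```

View pics/w1.png

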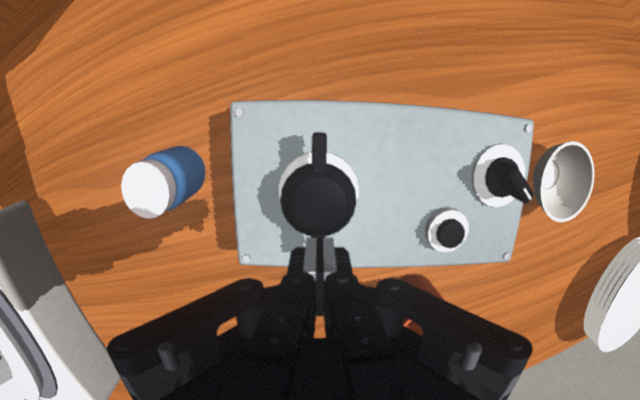

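View pics/s1.png

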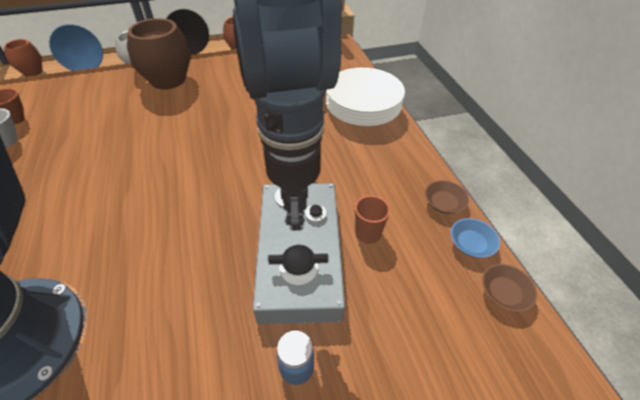

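The wrist picture shows the head at (318,200), in column with the closed fingertips at (319,255). The wings stand vertical in the image, so yaw and alignment are good. Next is the press.

Run:
```python
from h import *
move_linear([*STOP,TIP+.114],feed=.12); sleep(.1)
f0=get_state()['ft_force']; print(f0)
hit=move_linear([*STOP,TIP+.100],feed=.015,f_stop=2.5); s=get_state(); print(hit,s['tcp_pos'][2]-TIP,s['ft_force']-f0)
if hit and abs(s['tcp_pos'][2]-TIP-.106)<.004:
    h2=move_linear([*STOP,TIP+.1065-.010],feed=.02,f_stop=14); s=get_state(); print(h2,s['tcp_pos'][2]-TIP,s['ft_force']-f0)
    save('s2',snapshot('side'))
print(get_state()['t'])
```

```text
[-0.00793302  0.0264362  -0.06783226]
True 0.10469725403317687 [ 0.02802724 -0.01023616  2.80600711]
False 0.09666653423887289 [-0.33503529 -0.76471532  5.48005386]
6.8583
```

```bash
python3 - <<'E'
from h import *
h2=move_linear([*STOP,TIP+.0953],feed=.01,f_stop=6); sleep(.1); s=get_state(); print(h2,s['tcp_pos'][2]-TIP,s['ft_force'])
for z in (.0975,.0985,.0995,.101):
    move_linear([*STOP,TIP+z],feed=.03); s=get_state(); print(s['tcp_pos'][2]-TIP,s['ft_force'])
move_linear([*STOP,TIP+.14],feed=.15)
s=get_state(); save('w3',snapshot('wrist')); save('s3',snapshot('side')); 
for c in('wrist','side'):
    for d in find_in('stop_top',c)[:1]: print(c, w2(p=d['centre'],st=s) if c=='wrist' else c2w(c,d['centre']),d['score'])
print(get_state()['t'])
E
python3 - <<'E'
import cv2
a=cv2.imread('pics/s3.png')[197:317,216:376];b=cv2.imread('pics/s1.png')[197:317,216:376]
import numpy as np
cv2.imwrite('pics/cmp.png',cv2.resize(np.hstack([b,a]),(800,300),interpolation=cv2.INTER_CUBIC))
E
```

```text
False 0.09554339977539894 [-0.53993919 -0.40534906  5.91498287]
0.09784286397797798 [-0.34927806  0.19769631  5.31740239]
0.09842222397355155 [ 0.14983873 -0.09649134  2.43971655]
0.09923826942214059 [-0.39956691  0.31351353 -0.63791653]
0.10102986254588953 [ 0.80297466  0.35411914 -0.5519925 ]
wrist [ 0.51383594 -0.02525075  0.09835585] 0.79
side [ 0.52390104 -0.03840358  0.09428185] 0.92
8.8333
```

View pics/cmp.png

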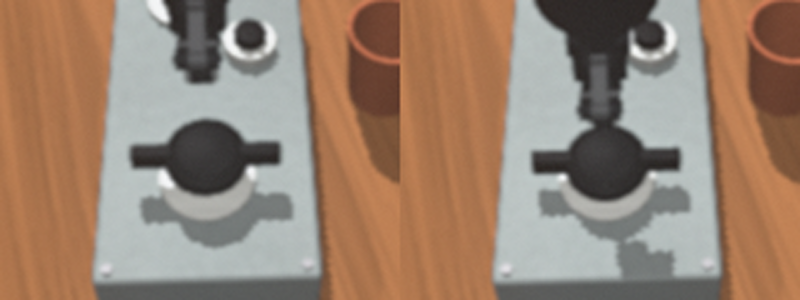

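View pics/w3.png

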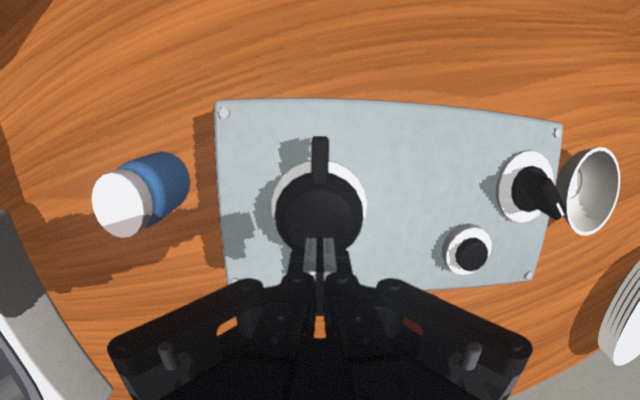

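The button is latched: the fingertip force fell to zero at 98.5 mm when I let go, and the side view shows the head lower. Next is the twist, starting on the +y side of the +x wing.

```bash
cat >> h.py <<'E'
def wp(t,th,r=.047,z=.077):
    return [*(STOP+Rz2(A-th)@np.array([r,t])),TIP+z], ori(A-th)
E
python3 - <<'E'
from h import *
p,o=wp(.04,0,z=.14); move_linear(p,feed=.15)
p,o=wp(.04,0); move_linear(p,feed=.1,f_stop=6); sleep(.1)
f0=get_state()['ft_force']
p,o=wp(.006,0); hit=move_linear(p,feed=.02,f_stop=1.3)
s=get_state(); d=Rz2(A).T@(s['tcp_pos'][:2]-STOP); print(hit,d,s['tcp_pos'][2]-TIP,s['ft_force']-f0,s['t'])
save('w4',snapshot('wrist')); save('s4',snapshot('side')); save('t4',snapshot('top'))
a=cv2.imread('pics/s4.png')[197:317,216:376];b=cv2.imread('pics/t4.png')[169:289,292:452]
cv2.imwrite('pics/cmp4.png',cv2.resize(np.hstack([a,b]),(800,300),interpolation=cv2.INTER_CUBIC))
E
```

```text
True [0.04704737 0.01502812] 0.07677225018814826 [0.12560089 1.00868268 0.98080558] 11.4333
```

View pics/cmp4.png

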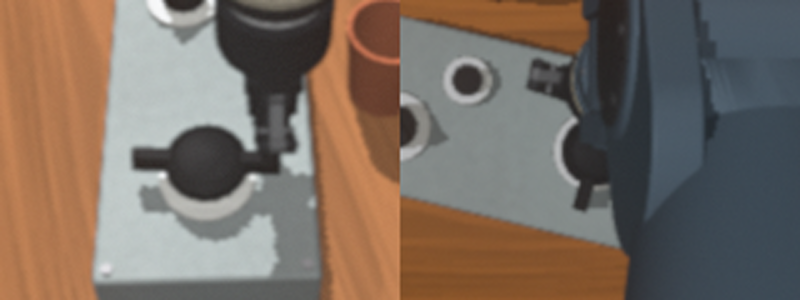

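View pics/w4.png

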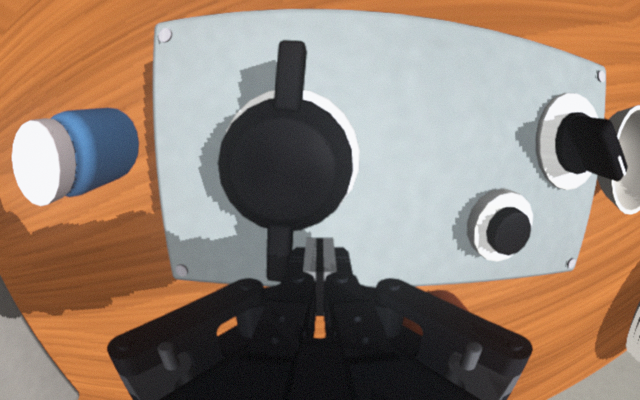

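The wrist view shows the fingertip at about (300,250) against the +y side of the +x wing at (280,255). Contact force is about 1 N. I'll sweep the arc with the force watched.

Run:
```python
from h import *
f0=np.zeros(3)
for th in (.12,.24,.36,.46,.54,.62):
    p,o=wp(.0148,th); st=move_linear(p,feed=.03,ori=o,f_stop=12)
    s=get_state(); print(th,st,(s['ft_force']).round(2),s['tcp_pos'][2]-TIP,round(s['t'],2))
    if st: break
save('w5',snapshot('wrist')); save('s5',snapshot('side'))
d=find_in('stop_top','side')[:1]; print([c2w('side',x['centre']) for x in d])
a=cv2.imread('pics/s5.png')[197:317,216:376];b=cv2.resize(cv2.imread('pics/w5.png'),(160,100));b=np.vstack([b,np.zeros((20,160,3),np.uint8)])
cv2.imwrite('pics/cmp5.png',cv2.resize(np.hstack([a,b]),(800,300),interpolation=cv2.INTER_CUBIC))
```

```text
0.12 False [ 0.25  1.07 -0.04] 0.07677332780172186 11.95
0.24 False [ 0.34  0.33 -0.22] 0.07692385532383372 12.3
0.36 False [1.09 1.98 0.66] 0.07715170936052251 12.65
0.46 False [0.85 1.78 0.39] 0.07710630027425458 12.97
0.54 False [1.79 1.32 0.2 ] 0.07711896756761516 13.25
0.62 False [2.82 1.12 1.16] 0.077092892314856 13.53
[array([ 0.51348392, -0.03172551,  0.10377748])]
```

View pics/cmp5.png

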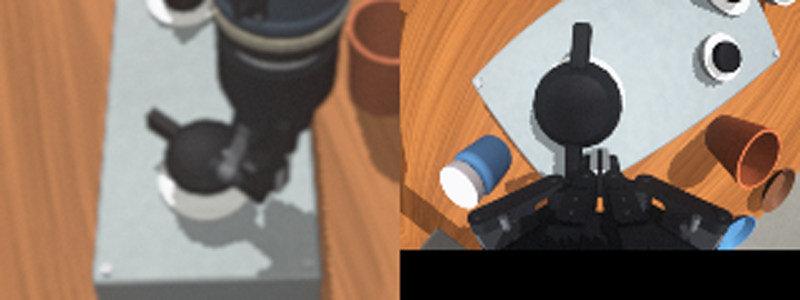

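View pics/w5.png

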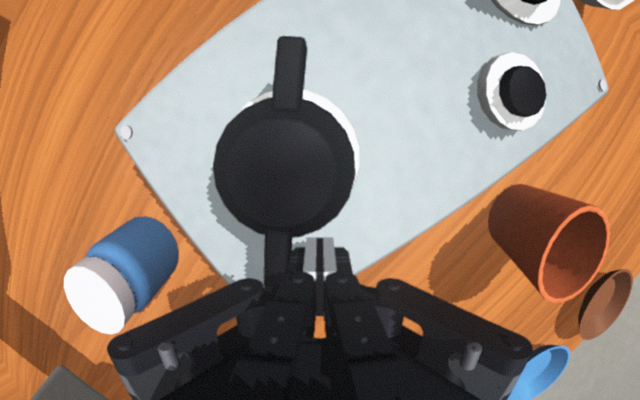

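The head has popped up: it is 142 px wide in the wrist view against 133 before, and the side network puts it at z≈0.104. I'll back off along the arc so the wing can follow on its own spring, then lift.

Run:
```python
from h import *
for t,th in ((.018,.46),(.018,.3),(.018,.15),(.02,0),(.045,0)):
    p,o=wp(t,th); st=move_linear(p,feed=.06,ori=o,f_stop=12); s=get_state(); print(th,st,s['ft_force'].round(2))
p,o=wp(.045,0,z=.2); move_linear(p,feed=.15)
p,o=wp(.045,0,r=-.05,z=.25);p[0]-=.08; move_ptp(p,o); sleep(.3)
s=get_state(); print(s['t'])
im=snapshot('wrist');save('w6',im); save('s6',snapshot('side')); save('t6',snapshot('top'))
for c in('wrist','side'):
  for l in('stop_top','wing_end','start','dial_end','cup','bowl','jar'):
    print(c,l,[(w2(p=d['centre'],st=s) if c=='wrist' else c2w(c,d['centre'])).round(3) for d in find_in(l,c)[:1]])
a=cv2.imread('pics/s6.png')[197:317,216:376];b=cv2.imread('pics/t6.png')[169:289,292:452];c=cv2.imread('pics/s1.png')[197:317,216:376]
cv2.imwrite('pics/cmp6.png',cv2.resize(np.hstack([c,a,b]),(800,200),interpolation=cv2.INTER_CUBIC))
```

```text
0.46 False [1.76 1.17 0.02]
0.3 False [0.48 0.06 0.36]
0.15 False [ 0.54  0.41 -0.62]
0 False [ 0.57 -0.58 -0.79]
0 False [0.5  0.11 0.74]
17.525
wrist stop_top [array([ 0.496, -0.045,  0.1  ])]
wrist wing_end [array([ 0.501, -0.045,  0.093])]
wrist start []
wrist dial_end [array([0.543, 0.146, 0.082])]
wrist cup []
wrist bowl [array([0.599, 0.272, 0.027])]
wrist jar [array([ 0.473, -0.164,  0.071])]
side stop_top [array([ 0.52 , -0.041,  0.101])]
side wing_end [array([ 0.526, -0.042,  0.102])]
side start [array([0.588, 0.074, 0.081])]
side dial_end [array([0.55 , 0.135, 0.092])]
side cup [array([0.695, 0.046, 0.058])]
side bowl [array([0.585, 0.282, 0.034])]
side jar [array([ 0.478, -0.197,  0.095])]
```

View pics/cmp6.png

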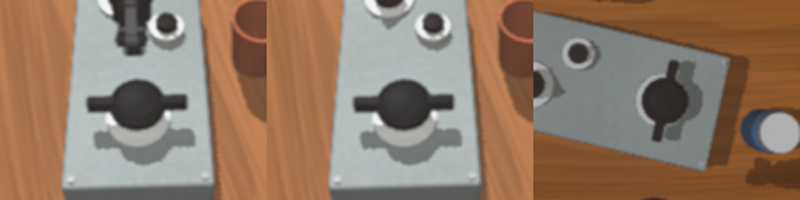

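View pics/w6.png

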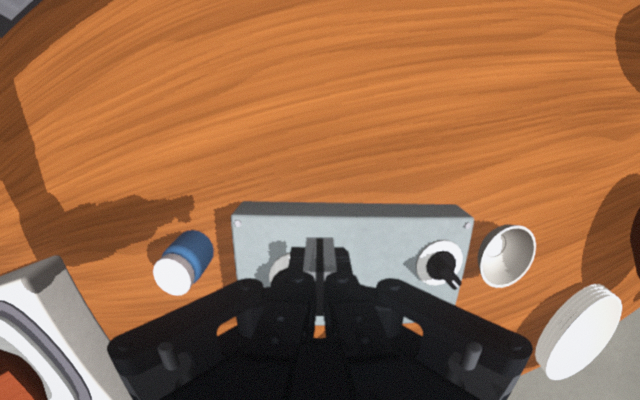

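The button in the side and top views looks the same as at the start, with the wings in line and the head up. I'll confirm it with image differences against the out and latched pictures.

Run:
```python
import cv2,numpy as np
L=lambda n:cv2.imread(f'pics/{n}.png').astype(int)
r=np.s_[240:290,262:335]
for a,b in(('side0','s6'),('side0','s3'),('s3','s6')): print(a,b,abs(L(a)[r]-L(b)[r]).mean())
for n,q in dict(button=np.s_[200:262,350:400],panel=np.s_[175:272,268:350],cup=np.s_[130:172,312:355],jar=np.s_[230:265,412:460],bowl=np.s_[180:230,215:265]).items(): print(n,abs(L('top0')[q]-L('t6')[q]).mean())
```

```text
side0 s6 2.858447488584475
side0 s3 20.538812785388128
s3 s6 19.00785388127854
button 5.162903225806452
panel 5.618053809404073
cup 3.9819121447028425
jar 5.376587301587302
bowl 5.6353333333333335
```

```bash
python3 -c "
from h import *
job_done(); print(get_state()['t'])"
```

```text
the job is handed in; nothing more can be done
the job is handed in; nothing more can be done
```

The stop button check is done and handed in after about 18 s of the 48 s allowed; no verdict was reported.

- **Press:** I pressed the button in with closed fingertips at about 6 N. It stayed latched when I let go: the fingertip force fell to zero near 98.5 mm, and the pictures showed the head lower.
- **Twist:** I pushed the +x wing clockwise about 0.62 rad with 2–3 N, and the head popped up. When I backed off, it turned back by itself.
- **Last checks:** In the side picture the button matches the start picture (mean difference 2.9, against about 20 when it was latched). The panel, dial, start button, cup, bowl and jar show no visible change, and the gripper was clear of everything.
- **Disagreement:** The last wrist-camera network estimate put `stop_top` about 25 mm off. The gripper was hiding most of the button in that picture, so I did not use it.

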